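Clamp a square tube in the swing-arm screw clamp

TASK

Lay the long square tube flat in the clamp's channel, sticking out about equally at both ends, and let go of it. Then swing the clamp arm round over the tube as far as it goes and turn the T-handle clockwise (seen from above) until its resistance has clearly risen and the tube is firmly clamped, without overtightening; let go and leave the other things on the bench alone.

Things in the scene. Friction and masses are not known exactly. Their poses are not given: they have to be found in the camera images.
- tube: the long square steel tube to clamp: 160 mm long, 40 x 40 mm, 3 mm wall, about 0.5 kg, dark steel, lying on the bench beside the clamp. Origin: centre of its underside; x runs along the tube, z up
- tube_center (a point): the tube's middle, 20 mm above its underside; axes as the tube's
- fixture: steel clamp fixture bolted to the bench: base plate 130 x 290 x 10 mm, raised bed 75 mm across and 120 mm long, top 30 mm above the bench. Four lugs on it, 15 mm high, 16 mm long, 10 mm thick, at y = -48 and +48 mm, form a channel 49 mm wide along the fixture's y; the 80 mm between them is open at the sides for fingers. Origin: on the bench below the channel's middle; z up
- channel (a point): middle of the channel's floor, 30 mm above the bench; y runs along the channel, x across it. The tube (top then 70 mm above the bench) belongs here, its middle over this point
- pivot (a point): on the vertical axis of the round post (32 mm diameter) at the channel's +y end, 130 mm from the channel's middle; the point is at the arm's underside, 105 mm above the bench. z up
- swing_arm (a joint): swing of the arm about the post (rad): 0 = at its stop, screw over the channel's middle; grows counterclockwise seen from above; starts at 1.35 to 1.75, on the channel's +x side. Grey beam 26 mm wide, 105 to 130 mm above the bench (hub ends to 135), with the screw 130 mm from the post's axis. Stays where left (about 4 N at the screw moves it)
- grip (a point): middle of the T-handle's bar, on the screw's axis, 180 mm above the bench (the bar stays at this height): level steel bar 14 x 14 mm, 128 mm long over its ball ends, on a neck 10 mm thick and 30 mm long. x along the bar, z up. Grip it from above across the 14 mm. The bar turns on its own axis in the arm: when swinging the arm by it, turn the hand with the arm
- t_handle (a joint): turn of the T-handle (rad), grows clockwise seen from above = tightening; the pad goes down 2.5 mm per rad, the bar stays level. Starts at 0 to 1; at 0 the pad is 75 mm above the bench, so it meets the tube at about 2. Turning takes 0.3 N m of dry friction; past touching, the load adds 0.125 N m per rad. At a standstill friction may pull either way: watch the rise
- clamp_pad: round dark pad, 32 mm diameter, under the screw. Origin: centre of its lower face, which presses on the tube; z up. Spring washers above it give about 50 N of clamping force per rad of T-handle turn after touching; the released screw holds up to about 120 N (above that it eases back)
- offcut: 80 mm long piece of the same square tube, at the far side; origin centre of underside; leave alone
- angle_iron: rusty angle iron 150 mm long; origin centre of underside; leave alone
- hammer: hammer; origin under its middle; leave alone
- wrench: open-ended wrench; origin under its middle; leave alone
- wire_brush: bench brush, near the robot's base; origin under its middle; leave alone
- tin: open round tin, 84 mm wide, 90 mm high; origin centre of underside; leave alone
- spray_can: grey spray can, 66 mm wide, 190 mm high; origin centre of underside; leave alone
Not all that is in view belongs to the job. Leave any orange look-alike of the tube alone.

How it is judged:
On the way, in this order (a step that is already met when the one before it is completed fails the run):
1. the tube lies in the channel, let go (x of tube_center in the frame of channel between -0.01 and 0.01 m and y of tube_center in the frame of channel between -0.025 and 0.025 m and z of tube_center in the frame of channel between 0.015 and 0.025 m and angle between the x axis of tube and the y axis of channel, either way round below 0.12 rad and contact force between the fingers and tube below 0.1 N), for 0.2 s.
2. the clamp arm is swung over the tube to its stop (value of joint swing_arm below 0.08 rad), for 0.2 s.
At the end, for the whole second after the job is handed in: The tube lies at rest flat in the channel (within 10 mm across, 25 mm along, about 7 degrees), the arm is over it within 0.08 rad of its stop, and the pad presses on the tube with more than 40 N, everything released (x of tube_center in the frame of channel between -0.01 and 0.01 m and y of tube_center in the frame of channel between -0.025 and 0.025 m and z of tube_center in the frame of channel between 0.015 and 0.025 m and angle between the x axis of tube and the y axis of channel, either way round below 0.12 rad and value of joint swing_arm below 0.08 rad and contact force between clamp_pad and tube above 40 N and linear speed of tube below 0.01 m/s); the robot touches nothing.
It fails at once if the clamp is overtightened (pad force above 250 N) (contact force between clamp_pad and tube above 250 N).
It fails at once if another loose thing on the bench is moved more than 40 mm (distance of any of offcut, angle_iron, hammer, wrench, wire_brush, tin, spray_can from where it was at the start of the episode above 0.04 m).
It also fails if it takes over 72 s, if anything falls off the work surface, if the arm or the gripper's body presses on something with over 40 N, if the wrist force passes 120 N, or if a joint passes its speed limit or range.

ROBOT

A 7-joint arm with a two-finger parallel gripper is mounted at the origin on the work surface. World frame = base frame: x ahead of the robot, y to its left, z up, the work surface at z = 0. Lengths are in m, angles in rad, forces in N, time in s.
With the tool pointing down it reaches from about 0.425 to 0.925 m from the base axis. Payload 6.8 kg.
Tool frame: the origin (TCP) lies between the finger pads; the fingertips stand 14 mm ahead of it and the grasp point (between the pads) lies 5 mm behind it; z points along the fingers, y is the line along which they close (so a half turn about z gives the same grasp; the last joint's range is limited). The gripper opens to 88 mm and grips with 3 to 60 N. Pads are 20 mm wide; open, the fingers measure 115 mm over their backs; the gripper's body (75 mm by 178 mm) begins 61 mm behind the grasp point.
Start: joints at [-1.266, 0.477, 0.022, 1.555, -0.011, 1.109, -0.083], TCP at [0.271, 0.618, 0.237] pointing down, gripper open.
Joint ranges: [-2.96, 2.96], [-0.34, 2.1], [-1.41, 1.46], [0.24, 2.44], [-1.37, 4.51], [0.17, 1.92], [-2.96, 2.96]. Speed limits (rad/s): [2.39, 2.39, 3.14, 3.14, 3.14, 3.14, 3.14].

INTERFACE

Orientations are given as a unit quaternion [w, x, y, z].
In Python, from workcell import bot gives the robot as it stands. The module is installed in compiled form; this text tells all that it offers.
- The arm moves only by the tool servo_tool, never from a script. Its argument "plan" is a list of rows, each an object with "translation": the shift along the tool's x, y, z in units of 12 cm (1.0 is 12 cm), a list of three; "turn": the turn about the tool's z in units of pi/4 rad (1.0 is pi/4 rad). In form: [{"translation": [x, y, z], "turn": turn}, ...]. A call has 1 to 12 rows; each row is the pose to reach, as a shift and turn from the pose commanded when the call began, along the tool's axes at that moment; what a row does not reach only later rows make up. A row lasts 1/12 s, in which the tool goes at most 41.7 mm and 7.16 degrees, less where a joint would pass 70% of its speed; a pose out of reach is approached as far as the arm can. A call with a number of a shift or a turn outside -1 to 1 is refused whole. A call with a gripper value outside its range is refused whole. "grip" is the closure, from 0 (fully open) to 1 (shut), set as the call begins (left out, the last holds). The fingers move at their own pace and stop on an object; "grip_force" is the grip in N (left out, the last holds). Time passes only in rows, so rows that repeat a pose let the fingers close. It gives the time, the measured TCP pose, the force, the opening and the grip force at its end, in the units of the state.
- bot.get_state(): the state, without advancing time (a new reading comes with each control period).
- bot.capture(name): name is "scene" or "top" or "wrist"; returns the picture (384x512x3 uint8, red, green, blue); there is no depth.
- bot.calibration(name): a dict with "K" (3x3 intrinsics, pixels), "world_to_cam" (4x4, takes a point from world to camera coordinates); the wrist camera has in their place "mount" (4x4, takes a point from camera to tool coordinates, whose origin is the TCP and whose axes are the flange's). Camera axes: x right, y down, z forward; pixel columns grow to the right and rows downward; lengths in m; the calibration is good to about 2 mm. A picture is of the moment at which its call begins: read the wrist's pose just before it. calibration takes no time and is no camera call.
- bot.sign_off(): hands the job in; it is judged then, once.
The state is a dict: "time": time; "joint_positions": joint angles; "joint_vel": joint speeds; "joint_torque": joint torques, N m; "tcp_pos": TCP position; "tool_rot": TCP orientation; "contact_force": force on the tool from outside, world axes, zero at the start; "ft_torque": the same for the moment, N m; "width": opening from 0.0 (shut) to 1.0 (fully open); "grip_force": force on a finger pad.
Only numpy, scipy, OpenCV 4.12 (cv2) and the standard library are available. Lean on these libraries where they do the work, as an engineer would, in place of code of your own. Each camera call takes 0.05 s, during which the arm holds its last target. There are 200 camera calls.

## Working session

There is one attempt and no reset: what is moved stays moved. The work goes in short steps, Python scripts to look and compute and a tool call to move; the robot and the scene stay as the last step left them, time stands still between calls to the robot, and variables do not carry over. Pictures are saved under pics/ and viewed, at most 10 in all, crops included, and the job is handed in when it is done.

Besides the shell and the picture viewer there is one more tool, called after "Call:" as name([rows], argument=value, ...), one row to a line, values as JSON. servo_tool: Moves the arm, as the interface text tells. Shifts and turns lie within -1 to 1; 1 stands for 12 cm of shift or pi/4 rad of turn. Its arguments: {"type":"object","properties":{"plan":{"type":"array","items":{"type":"object","properties":{"translation":{"type":"array","items":{"type":"number"}},"turn":{"type":"number"}}}},"grip":{"type":"number"},"grip_force":{"type":"number"}},"required":["plan"]}

```bash
mkdir -p pics
python3 - <<'E'
from workcell import bot
import cv2,json
for n in("scene","top"):
    cv2.imwrite(f"pics/{n}0.png",cv2.cvtColor(bot.capture(n),cv2.COLOR_RGB2BGR))
    c=bot.calibration(n);print(n,c["K"],c["world_to_cam"])
print(bot.calibration("wrist"));print(bot.get_state())
E
```

```text
scene [[437.68017811   0.         259.6767817 ]
 [  0.         437.68017811 191.61511801]
 [  0.           0.           1.        ]] [[-0.21396782  0.97679914 -0.00901147  0.12104424]
 [ 0.83245136  0.17750601 -0.52489651 -0.32770463]
 [-0.51111887 -0.11981257 -0.85111835  1.89758539]
 [ 0.          0.          0.          1.        ]]
top [[354.91836936   0.         251.48043489]
 [  0.         354.91836936 193.48134289]
 [  0.           0.           1.        ]] [[ 0.02872402 -0.99928868  0.0244348  -0.05746391]
 [-0.98555118 -0.03239435 -0.16625126  0.5037848 ]
 [ 0.16692456 -0.01930634 -0.98578063  1.19508834]
 [ 0.          0.          0.          1.        ]]
{'K': array([[324.16757901,   0.        , 259.28520936],
       [  0.        , 324.16757901, 194.18986552],
       [  0.        ,   0.        ,   1.        ]]), 'mount': array([[ 5.18837152e-04, -9.57284907e-01, -2.89145876e-01,
         7.99483982e-02],
       [ 9.99999849e-01,  4.44084078e-04,  3.24134275e-04,
         4.19080946e-05],
       [-1.81883769e-04, -2.89146001e-01,  9.57284993e-01,
        -1.48359627e-01],
       [ 0.00000000e+00,  0.00000000e+00,  0.00000000e+00,
         1.00000000e+00]])}
{'time': 0.1, 'joint_positions': array([-1.26606056,  0.47775254,  0.02235801,  1.55632892, -0.011483  ,
        1.10927138, -0.08312139]), 'joint_vel': array([-0.00077615, -0.00064764,  0.00104675, -0.00334266, -0.00189105,
        0.00020062, -0.00072985]), 'joint_torque': array([ 4.98745809e-03, -5.84083807e+01,  1.54061906e+00, -2.73311716e+01,
       -5.41004387e-02,  1.31891342e-02,  2.84623985e-05]), 'tcp_pos': array([0.27063407, 0.61781862, 0.23576567]), 'tool_rot': array([-9.73608893e-05,  2.04958594e-01,  9.78770305e-01, -8.10056473e-04]), 'contact_force': array([-0.29196048, -0.03811983,  0.86779737]), 'ft_torque': array([-0.02246861,  0.01657352,  0.03825094]), 'grip_force': 0.0, 'width': 1.0017914324635275}
```

View pics/top0.png

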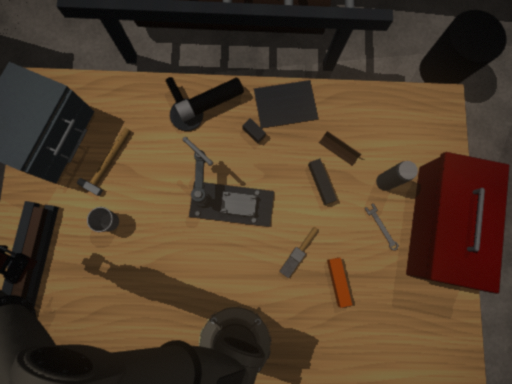

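View pics/scene0.png

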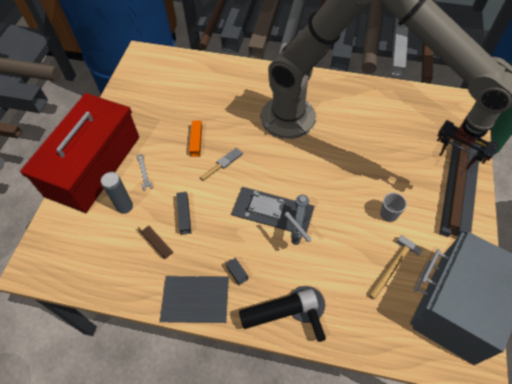

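Top view candidates for the tube: the dark steel bar at (322,182), the short offcut at (255,131), the rusty angle iron at (341,148), and the orange look-alike at (340,282). I choose (322,182): dark steel, long and square. The clamp sits at (232,203), with its post at (199,195) and its handle at (198,151).

```bash
cat > h.py <<'E'
import numpy as np,cv2
from workcell import bot
from scipy.spatial.transform import Rotation as R
def cam(n,st=None):
    c=bot.calibration(n)
    if n!="wrist": T=np.linalg.inv(c["world_to_cam"])
    else:
        q=st["tool_rot"];P=np.eye(4);P[:3,:3]=R.from_quat([q[1],q[2],q[3],q[0]]).as_matrix();P[:3,3]=st["tcp_pos"];T=P@c["mount"]
    return c["K"],T
def ray(n,uv,z,st=None):
    K,T=cam(n,st);d=T[:3,:3]@np.linalg.solve(K,[*uv,1]);o=T[:3,3]
    return o+d*(z-o[2])/d[2]
def proj(n,p,st=None):
    K,T=cam(n,st);c=np.linalg.inv(T)@[*p,1];u=K@c[:3];return u[:2]/u[2]
E
python3 - <<'E'
import cv2,numpy as np
from h import *
t=cv2.imread("pics/top0.png");s=cv2.imread("pics/scene0.png")
a=cv2.resize(t[125:235,180:350],None,fx=4.6,fy=4.6,interpolation=2)
cv2.imwrite("pics/c_top.png",np.clip(a*1.8,0,255))
hs=cv2.cvtColor(t,cv2.COLOR_BGR2HSV)
print(t[182,322],hs[182,322],t[205,222],t[182,350],t[165,316])
# tube mask
m=((hs[...,2]<90)&(hs[...,1]<110)).astype(np.uint8)
n,l,stt,c=cv2.connectedComponentsWithStats(m)
for i in range(1,n):
    if 60<stt[i,4]<4000:
        pts=np.argwhere(l==i)[:,::-1].astype(np.float32);print(stt[i],c[i],cv2.minAreaRect(pts))
for uv,z in [((322,182),.04),((199,195),.135),((240,204),.03),((198,151),.18)]: print(ray("top",uv,z))
E
```

```text
[38 43 49] [14 57 49] [41 46 50] [ 58  94 128] [38 43 49]
[ 167   78   76   53 1382] [197.81982634 104.07814761] ((204.19842529296875, 104.40451049804688), (75.12773132324219, 51.79707717895508), 0.8680514693260193)
[ 243   80   75   62 2562] [281.99375488 106.27946916] ((277.70489501953125, 109.95609283447266), (52.452117919921875, 75.01142120361328), 77.90524291992188)
[ 183  137   91   89 2747] [226.0098289  198.45140153] ((226.38462829589844, 181.42308044433594), (96.623046875, 78.14188385009766), 7.125016689300537)
[309 159  28  45 565] [322.41769912 181.13097345] ((322.24139404296875, 181.1034393310547), (44.93827438354492, 12.998673439025879), 68.19859313964844)
[377 162  36  28 467] [391.0235546  177.99785867] ((392.9705810546875, 178.11764526367188), (20.065336227416992, 32.756229400634766), 59.03623962402344)
[ 77 178  26  18 123] [ 87.63414634 185.01626016] ((88.89999389648438, 186.20001220703125), (26.832815170288086, 8.497057914733887), 26.56505012512207)
[467 188  18  64 389] [478.08226221 219.61182519] ((475.93426513671875, 219.12464904785156), (11.724696159362793, 63.
[... 211 characters left out ...]
 219.79966044] ((103.0, 219.5), (23.0, 30.0), 90.0)
[380 226  18  24  70] [389.6        240.82857143] ((388.800048828125, 237.10006713867188), (27.72724151611328, 7.602630138397217), 63.43495178222656)
[280 248  26  30 288] [290.73263889 264.38888889] ((292.26318359375, 262.15374755859375), (12.509920120239258, 30.536367416381836), 34.38034439086914)
[ 59 346  28   8  85] [ 73.10588235 348.        ] ((72.5, 349.5), (27.0, 7.0), 0.0)
[ 0.55510948 -0.28989112  0.04      ]
[0.47923675 0.12818948 0.135     ]
[ 0.46880608 -0.00303329  0.03      ]
[0.61212522 0.13296449 0.18      ][ WARN:0@0.562] global loadsave.cpp:1063 imwrite_ Unsupported depth image for selected encoder is fallbacked to CV_8U.
```

View pics/c_top.png

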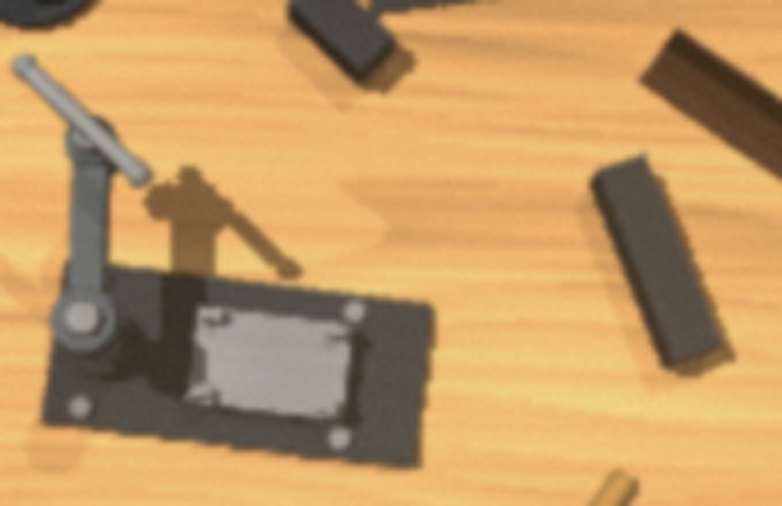

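The crop shows the tube as a solid dark bar, with its top-face axis running from crop (622,168) to (700,360). The channel bed is at crop (272,362), the post at (83,318), and the T-bar runs from (25,65) to (140,178), at about 45°. I'm moving towards the clamp and will take a wrist view on the way.

Call:
servo_tool([
  {"translation": [-0.21, -0.25, -0.15], "turn": 0},
  {"translation": [-0.43, -0.5, -0.3], "turn": 0},
  {"translation": [-0.65, -0.75, -0.5], "turn": 0},
  {"translation": [-0.86, -1, -0.5], "turn": 0},
])

```text
time: 0.43
tcp_pos: [0.3164, 0.4721, 0.2988]
tool_rot: [0.0, 0.204, 0.979, 0.002]
contact_force: [1.4, -0.1, 0.2]
width: 0.998
grip_force: 0.0
```

Call:
servo_tool([
  {"translation": [-0.21, -0.25, 0], "turn": 0},
  {"translation": [-0.43, -0.5, 0], "turn": 0},
  {"translation": [-0.65, -0.75, 0], "turn": 0},
  {"translation": [-0.86, -1, 0], "turn": 0},
])

```text
time: 0.77
tcp_pos: [0.3623, 0.3182, 0.296]
tool_rot: [-0.0, 0.205, 0.979, -0.0]
contact_force: [0.9, 0.7, 0.2]
width: 1.002
grip_force: 0.0
```

Call:
servo_tool([
  {"translation": [-0.21, -0.25, 0], "turn": 0},
  {"translation": [-0.43, -0.5, 0], "turn": 0},
  {"translation": [-0.65, -0.75, 0], "turn": 0},
  {"translation": [-0.86, -1, 0], "turn": 0},
])

```text
time: 1.1
tcp_pos: [0.4085, 0.167, 0.2961]
tool_rot: [-0.0, 0.205, 0.979, 0.0]
contact_force: [1.2, 0.4, 0.0]
width: 1.003
grip_force: 0.0
```

Call:
servo_tool([
  {"translation": [-0.21, -0.25, 0], "turn": 0.1},
  {"translation": [-0.43, -0.5, 0], "turn": 0.25},
  {"translation": [-0.65, -0.75, 0], "turn": 0.4},
  {"translation": [-0.86, -1, 0], "turn": 0.55},
  {"translation": [-0.86, -1, 0], "turn": 0.7},
  {"translation": [-0.86, -1, 0], "turn": 0.85},
  {"translation": [-0.86, -1, 0], "turn": 1},
  {"translation": [-0.86, -1, 0], "turn": 1},
])

```text
time: 1.77
tcp_pos: [0.4547, 0.0176, 0.2959]
tool_rot: [-0.0, 0.566, 0.824, -0.0]
contact_force: [0.1, 0.1, 0.4]
width: 0.997
grip_force: 0.0
```

Run:
```python
from h import *
st=bot.get_state();im=bot.capture("wrist");np.save("st1.npy",st,allow_pickle=True)
cv2.imwrite("pics/w1.png",cv2.cvtColor(im,cv2.COLOR_RGB2BGR))
cv2.imwrite("pics/w1v.png",cv2.convertScaleAbs(cv2.resize(cv2.cvtColor(im,cv2.COLOR_RGB2BGR),(768,576)),alpha=1.5))
print(st["time"],st["tcp_pos"],st["tool_rot"],st["joint_positions"],st["contact_force"],st["joint_vel"].max())
```

```text
1.7667 [0.45467454 0.01755571 0.29590282] [-2.23675904e-04  5.65931058e-01  8.24452515e-01 -1.95576959e-04] [-0.61867719  0.03265471  0.46073941  2.00562153 -0.01625577  1.10736609
  0.21679769] [0.11304553 0.09508438 0.37046669] 0.20505761362179395
```

View pics/w1v.png

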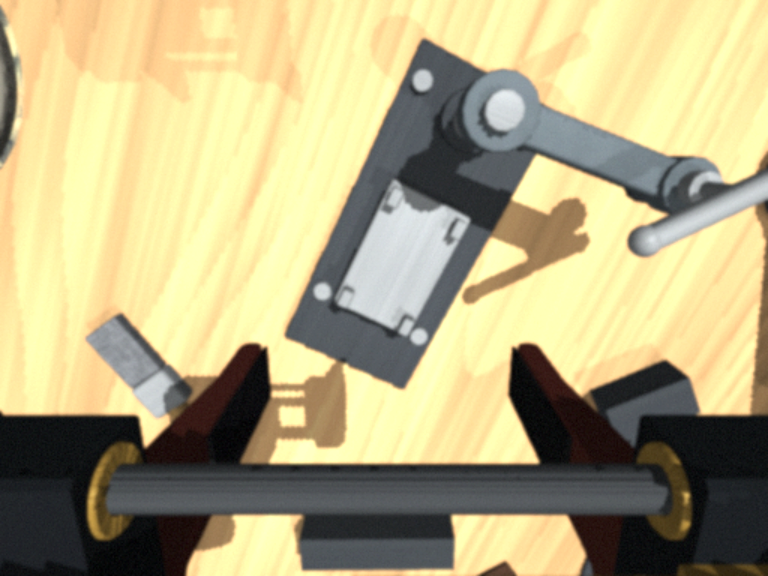

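The wrist view shows the plate corners at (425,40), (286,335) and (403,388), and the hub centre at (505,110). The screw is near (705,185) and the bar's near ball is at (645,240), all in 1.5x pixels.

Run:
```python
from h import *
st=np.load("st1.npy",allow_pickle=True).item()
w=lambda u,v,z:ray("wrist",(u/1.5,v/1.5),z,st)[:2]
A,B,C=w(425,40,.01),w(286,335,.01),w(403,388,.01)
print("plate",A,B,C,np.linalg.norm(A-B),np.linalg.norm(B-C))
d=A-B;print("ang y",np.degrees(np.arctan2(d[1],d[0])), "mid",(A+C)/2)
post=w(505,110,.135);print("post",post)
L=[w(395,188,.045),w(457,217,.045),w(346,288,.045),w(408,315,.045)];print("lugs",np.array(L),np.mean(L,0))
print("ball",w(645,240,.18),"screwneck",w(707,182,.15))
t=lambda u,v,z:ray("top",(u/4.6+180,v/4.6+125),z)[:2]
print("top: post",t(83,318,.135),"bar ends",t(25,65,.18),t(140,178,.18))
P=[t(119,265,.01),t(435,305,.01),t(418,467,.01),t(42,423,.01)];print("plate",np.array(P),(P[1]+P[3])/2)
e1,e2=t(622,168,.04),t(700,360,.04);d=e1-e2
print("tube",e1,e2,(e1+e2)/2,np.linalg.norm(d),np.degrees(np.arctan2(d[1],d[0])))
```

```text
plate [0.42383166 0.17789265] [ 0.39660002 -0.106543  ] [ 0.52201124 -0.11869579] 0.2857362514625467 0.1259986664279718
ang y 84.53121690060796 mid [0.47292145 0.02959843]
post [0.4832723 0.1353525]
lugs [[ 0.44236773  0.06250166]
 [ 0.49827553  0.05905149]
 [ 0.43376093 -0.03085594]
 [ 0.49234382 -0.03451848]] [0.466687   0.01404468]
ball [0.57525942 0.09574599] screwneck [0.60907088 0.13994571]
top: post [0.48196331 0.13140035] bar ends [0.64951268 0.17463416] [0.57242456 0.09197621]
plate [[ 0.54506185  0.12222796]
 [ 0.52153362 -0.12523814]
 [ 0.39485624 -0.11442945]
 [ 0.4197165   0.17488995]] [0.47062506 0.02482591]
tube [ 0.62881312 -0.26592055] [ 0.48038861 -0.32532649] [ 0.55460087 -0.29562352] 0.15987151187140897 21.813433202151487
```

Run:
```python
from h import *
im=cv2.imread("pics/w1.png")[112:232,218:322]
cv2.imwrite("pics/c_bed.png",cv2.resize(im,None,fx=5,fy=5,interpolation=2))
```

```text
(no output)
```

View pics/c_bed.png

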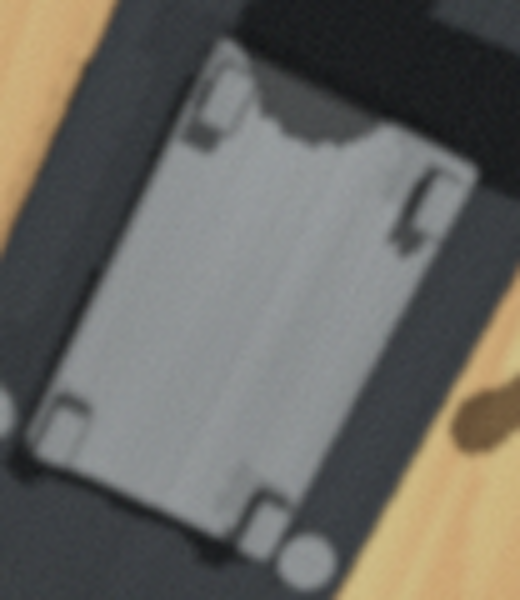

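The bed's corners are at crop (228,38), (478,172), (275,565) and (28,450). The lug tops are at (228,98), (440,208), (63,430) and (263,527).

Run:
```python
from h import *
st=np.load("st1.npy",allow_pickle=True).item()
w=lambda u,v,z:ray("wrist",(u/5+218,v/5+112),z,st)[:2]
for z,P in((.03,[(228,38),(478,172),(275,565),(28,450)]),(.045,[(228,98),(440,208),(263,527),(63,430)])):
    Q=np.array([w(*p,z) for p in P]);d=(Q[0]+Q[1]-Q[2]-Q[3])/2
    print(Q,Q.mean(0),np.linalg.norm(d),np.degrees(np.arctan2(d[1],d[0])),np.linalg.norm(Q[0]-Q[1]))
```

```text
[[ 0.44075636  0.06806582]
 [ 0.51253861  0.05989912]
 [ 0.50422782 -0.05906381]
 [ 0.42991438 -0.05208302]] [0.47185929 0.00420453] 0.11993880596492319 85.42040413835005 0.07224532176433614
[[ 0.44538685  0.05565128]
 [ 0.50421452  0.04949059]
 [ 0.49444716 -0.04476047]
 [ 0.43639448 -0.0384927 ]] [0.47011075 0.00547218] 0.09466337786574208 84.31342934125713 0.05914937538364709
```

Call:
servo_tool([
  {"translation": [-0.3, -0.02, 0], "turn": 0},
  {"translation": [-0.6, -0.04, 0], "turn": 0},
  {"translation": [-0.91, -0.054, 0], "turn": 0},
])

```text
time: 2.07
tcp_pos: [0.4887, -0.0867, 0.2963]
tool_rot: [-0.0, 0.561, 0.828, 0.0]
contact_force: [2.1, -0.0, -0.4]
width: 1.003
grip_force: 0.0
```

Call:
servo_tool([
  {"translation": [-0.3, -0.02, 0], "turn": 0},
  {"translation": [-0.6, -0.04, 0], "turn": 0},
  {"translation": [-0.91, -0.054, 0], "turn": 0},
])

```text
time: 2.32
tcp_pos: [0.5226, -0.1914, 0.2961]
tool_rot: [-0.0, 0.562, 0.827, 0.0]
contact_force: [0.7, 0.6, -0.0]
width: 1.001
grip_force: 0.0
```

Call:
servo_tool([
  {"translation": [-0.3, -0.02, 0], "turn": 0.15},
  {"translation": [-0.6, -0.04, 0], "turn": 0.3},
  {"translation": [-0.91, -0.054, 0], "turn": 0.45},
  {"translation": [-0.91, -0.054, 0], "turn": 0.6},
  {"translation": [-0.91, -0.054, 0], "turn": 0.75},
  {"translation": [-0.91, -0.054, 0], "turn": 0.9},
  {"translation": [-0.91, -0.054, 0], "turn": 1},
])

```text
time: 2.9
tcp_pos: [0.5561, -0.2942, 0.2956]
tool_rot: [-0.0, 0.837, 0.547, -0.0]
contact_force: [-0.1, 0.6, 0.2]
width: 0.999
grip_force: 0.0
```

Call:
servo_tool([
  {"translation": [0, 0, 0.2], "turn": 0.15},
  {"translation": [0, 0, 0.4], "turn": 0.3},
  {"translation": [0, 0, 0.6], "turn": 0.45},
  {"translation": [0, 0, 0.8], "turn": 0.6},
  {"translation": [0, 0, 1], "turn": 0.75},
  {"translation": [0, 0, 1], "turn": 0.9},
  {"translation": [0, 0, 1], "turn": 0.985},
  {"translation": [0, 0, 1], "turn": 0.985},
  {"translation": [0, 0, 1], "turn": 0.985},
])

```text
time: 3.65
tcp_pos: [0.5562, -0.294, 0.1759]
tool_rot: [-0.0, 0.981, 0.194, -0.0]
contact_force: [0.9, 0.8, 0.1]
width: 1.0
grip_force: 0.0
```

Run:
```python
from h import *
st=bot.get_state();im=bot.capture("wrist")
b=cv2.cvtColor(im,cv2.COLOR_RGB2BGR);cv2.imwrite("pics/w2.png",b)
cv2.imwrite("pics/w2v.png",cv2.convertScaleAbs(b,alpha=1.5))
print(st["time"],st["tcp_pos"],st["tool_rot"],st["joint_positions"])
for p in[(.6288,-.2659,.04),(.4804,-.3253,.04)]:print(proj("wrist",p,st))
```

```text
3.65 [ 0.5561636  -0.29397795  0.17585585] [-1.21334964e-05  9.81058830e-01  1.93709678e-01 -3.64413718e-04] [-0.24976315  0.63971566  0.93702587  1.77171323 -0.59110711  1.04001295
 -0.2736774 ]
[261.68785491  97.97608269]
[259.7678267  267.74624739]
```

View pics/w2v.png

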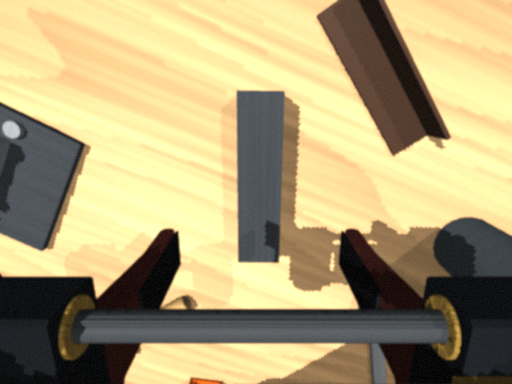

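Tube at pixels 237–284 × 91–262, about 6 mm further along tool +x than predicted. The spray can at (475,250) looks close to the gripper body, so I'm checking its distance.

Run:
```python
from h import *
im=cv2.imread("pics/top0.png")
print(ray("top",(404,170),.19),ray("top",(385,181),.0),ray("scene",(109,180),.19),ray("scene",(124,209),0))
st=bot.get_state()
for p in[(435,240),(480,220)]:
  for z in (.19,.0):print(p,z,ray("wrist",p,z,st))
K,T=cam("wrist",st);print(T[:3,3]); c=ray("wrist",(260.5,176.5),.04,st);print("tube",c)
```

```text
[ 0.57076643 -0.51508808  0.19      ] [ 0.57505476 -0.53088076  0.        ] [ 0.57760156 -0.52557766  0.19      ] [ 5.84499636e-01 -5.23173750e-01 -2.22044605e-16]
(435, 240) 0.19 [ 0.60169499 -0.36093779  0.19      ]
(435, 240) 0.0 [ 0.56349768 -0.49822863  0.        ]
(480, 220) 0.19 [ 0.61766381 -0.37436159  0.19      ]
(480, 220) 0.0 [ 0.60202399 -0.53061485  0.        ]
[ 0.62873549 -0.26374734  0.32450412]
tube [ 0.565836   -0.29103634  0.04      ]
```

Call:
servo_tool([
  {"translation": [0.04, 0, 0.3]},
  {"translation": [0.04, 0, 0.55]},
  {"translation": [0.04, 0, 0.75]},
  {"translation": [0.04, 0, 0.9]},
])

```text
invalid input at $.plan[0]: expected keys translation, turn
```

Call:
servo_tool([
  {"translation": [0, 0, 0.15]},
  {"translation": [0, 0, 0.3]},
  {"translation": [0, 0, 0.38]},
  {"translation": [0, 0, 0.38]},
])

```text
invalid input at $.plan[0]: expected keys translation, turn
```

Call:
servo_tool([
  {"translation": [0, 0, 0]},
  {"translation": [0, 0, 0]},
  {"translation": [0, 0, 0]},
  {"translation": [0, 0, 0]},
  {"translation": [0, 0, 0]},
  {"translation": [0, 0, 0]},
  {"translation": [0, 0, 0]},
  {"translation": [0, 0, 0]},
  {"translation": [0, 0, 0]},
], grip=1, grip_force=35)

```text
invalid input at $.plan[0]: expected keys translation, turn
```

Call:
servo_tool([
  {"translation": [0.04, 0, 0.3], "turn": 0},
  {"translation": [0.04, 0, 0.55], "turn": 0},
  {"translation": [0.04, 0, 0.75], "turn": 0},
  {"translation": [0.04, 0, 0.9], "turn": 0},
])

```text
time: 4.03
tcp_pos: [0.5601, -0.2916, 0.0663]
tool_rot: [-0.001, 0.981, 0.193, -0.0]
contact_force: [-0.1, -0.4, 0.4]
width: 0.993
grip_force: 0.0
```

Call:
servo_tool([
  {"translation": [0, 0, 0.15], "turn": 0},
  {"translation": [0, 0, 0.3], "turn": 0},
  {"translation": [0, 0, 0.38], "turn": 0},
  {"translation": [0, 0, 0.38], "turn": 0},
])

```text
time: 4.37
tcp_pos: [0.5597, -0.2917, 0.0209]
tool_rot: [-0.001, 0.981, 0.192, -0.001]
contact_force: [-0.6, 0.7, 0.0]
width: 0.996
grip_force: 0.0
```

Call:
servo_tool([
  {"translation": [0, 0, 0], "turn": 0},
  {"translation": [0, 0, 0], "turn": 0},
  {"translation": [0, 0, 0], "turn": 0},
  {"translation": [0, 0, 0], "turn": 0},
  {"translation": [0, 0, 0], "turn": 0},
  {"translation": [0, 0, 0], "turn": 0},
  {"translation": [0, 0, 0], "turn": 0},
  {"translation": [0, 0, 0], "turn": 0},
  {"translation": [0, 0, 0], "turn": 0},
], grip=1, grip_force=35)

```text
time: 5.12
tcp_pos: [0.5605, -0.2923, 0.0227]
tool_rot: [-0.0, 0.982, 0.191, 0.0]
contact_force: [-0.6, 1.3, 2.0]
width: 0.456
grip_force: 35.0
```

Call:
servo_tool([
  {"translation": [0, 0, -0.15], "turn": 0},
  {"translation": [0, 0, -0.4], "turn": 0},
  {"translation": [0, 0, -0.7], "turn": 0},
  {"translation": [0, 0, -1], "turn": 0},
])

```text
time: 5.45
tcp_pos: [0.5592, -0.2917, 0.1424]
tool_rot: [-0.001, 0.982, 0.191, -0.002]
contact_force: [0.7, 0.3, -3.8]
width: 0.46
grip_force: 35.0
```

Call:
servo_tool([
  {"translation": [0.02, -0.2, 0], "turn": 0},
  {"translation": [0.04, -0.42, 0], "turn": 0},
  {"translation": [0.06, -0.64, 0], "turn": 0},
  {"translation": [0.078, -0.858, 0], "turn": 0},
])

```text
time: 5.78
tcp_pos: [0.5294, -0.1921, 0.1419]
tool_rot: [-0.0, 0.982, 0.191, -0.001]
contact_force: [0.5, -0.0, -4.9]
width: 0.456
grip_force: 35.0
```

Call:
servo_tool([
  {"translation": [0.02, -0.2, 0], "turn": 0},
  {"translation": [0.04, -0.42, 0], "turn": 0},
  {"translation": [0.06, -0.64, 0], "turn": 0},
  {"translation": [0.078, -0.858, 0], "turn": 0},
])

```text
time: 6.12
tcp_pos: [0.4993, -0.0932, 0.1419]
tool_rot: [-0.0, 0.982, 0.191, -0.001]
contact_force: [-0.4, 0.5, -4.3]
width: 0.45
grip_force: 35.0
```

Call:
servo_tool([
  {"translation": [0.02, -0.2, 0], "turn": -0.12},
  {"translation": [0.04, -0.42, 0], "turn": -0.25},
  {"translation": [0.06, -0.64, 0], "turn": -0.4},
  {"translation": [0.078, -0.8, 0], "turn": -0.55},
  {"translation": [0.078, -0.858, 0], "turn": -0.7},
  {"translation": [0.078, -0.858, 0], "turn": -0.7},
])

```text
time: 6.62
tcp_pos: [0.4693, 0.0066, 0.142]
tool_rot: [-0.001, 0.891, 0.454, -0.001]
contact_force: [1.0, 0.1, -4.7]
width: 0.454
grip_force: 35.0
```

Call:
servo_tool([
  {"translation": [0, 0, 0], "turn": -0.15},
  {"translation": [0, 0, 0], "turn": -0.3},
  {"translation": [0, 0, 0], "turn": -0.45},
  {"translation": [0, 0, 0], "turn": -0.6},
  {"translation": [0, 0, 0], "turn": -0.693},
  {"translation": [0, 0, 0], "turn": -0.693},
  {"translation": [0, 0, 0], "turn": -0.693},
])

```text
time: 7.2
tcp_pos: [0.4705, 0.0034, 0.1424]
tool_rot: [-0.0, 0.741, 0.671, -0.0]
contact_force: [-0.4, 0.1, -5.0]
width: 0.452
grip_force: 35.0
```

Run:
```python
from h import *
st=bot.get_state();im=bot.capture("wrist")
b=cv2.cvtColor(im,cv2.COLOR_RGB2BGR);cv2.imwrite("pics/w3.png",b)
cv2.imwrite("pics/w3v.png",cv2.convertScaleAbs(b,alpha=1.5))
q=st["tool_rot"];a=np.degrees(2*np.arctan2(q[2],q[1]));print(st["time"],st["tcp_pos"],"x ang",a,st["joint_positions"],st["contact_force"])
c,s=np.cos(np.radians(a)),np.sin(np.radians(a));t=st["tcp_pos"]
for k in(.06,.08,.1):
  for j in(-.02,.02):print(k,j,proj("wrist",(t[0]+c*k+s*j,t[1]+s*k-c*j,t[2]+.019),st))
```

```text
7.2 [0.4705072  0.00335232 0.14237078] x ang 84.34088803596113 [-0.77682747  0.34046214  0.77204198  2.15856741 -0.34284173  0.76485731
  0.11910343] [-0.40270068  0.11347097 -5.04071767]
0.06 -0.02 [210.58662484 147.48395433]
0.06 0.02 [310.74417885 147.52239113]
0.08 -0.02 [208.34354073  95.11022916]
0.08 0.02 [313.16975795  95.16772154]
0.1 -0.02 [205.88107851  37.61424904]
0.1 0.02 [315.83248151  37.69443105]
```

View pics/w3v.png

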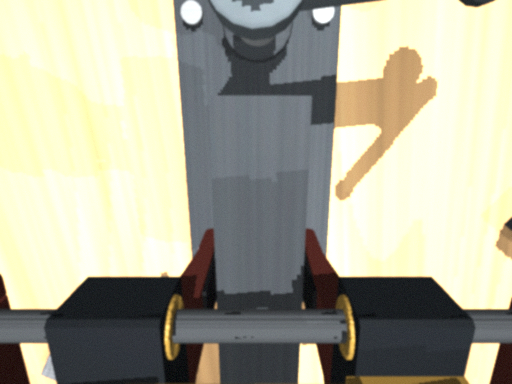

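The tube is centred between the fingers (edges at 213 and 306) and lined up with the plate (edges at 187 and 331). Its far end is at about row 90, as predicted, so I'm lowering it.

Call:
servo_tool([
  {"translation": [0, 0, 0.2], "turn": 0},
  {"translation": [0, 0, 0.4], "turn": 0},
  {"translation": [0, 0, 0.5], "turn": 0},
  {"translation": [0, 0, 0.6], "turn": 0},
  {"translation": [0, 0, 0.66], "turn": 0},
  {"translation": [0, 0, 0.7], "turn": 0},
  {"translation": [0, 0, 0.73], "turn": 0},
  {"translation": [0, 0, 0.73], "turn": 0},
])

```text
time: 7.92
tcp_pos: [0.4708, 0.0042, 0.0547]
tool_rot: [0.0, 0.739, 0.673, -0.0]
contact_force: [0.4, 0.2, -4.1]
width: 0.453
grip_force: 35.0
```

Call:
servo_tool([
  {"translation": [0, 0, 0.01], "turn": 0},
  {"translation": [0, 0, 0.015], "turn": 0},
  {"translation": [0, 0, 0.015], "turn": 0},
  {"translation": [0, 0, 0.015], "turn": 0},
])

```text
time: 8.25
tcp_pos: [0.471, 0.0044, 0.0535]
tool_rot: [0.0, 0.739, 0.674, 0.0]
contact_force: [0.3, 0.7, -4.9]
width: 0.454
grip_force: 35.0
```

Call:
servo_tool([
  {"translation": [0, 0, 0], "turn": 0},
  {"translation": [0, 0, 0], "turn": 0},
  {"translation": [0, 0, 0], "turn": 0},
  {"translation": [0, 0, 0], "turn": 0},
  {"translation": [0, 0, 0], "turn": 0},
], grip=0.35)

```text
time: 8.67
tcp_pos: [0.471, 0.0044, 0.0534]
tool_rot: [0.0, 0.739, 0.674, 0.0]
contact_force: [-0.4, 0.0, 0.2]
width: 0.652
grip_force: 0.0
```

Call:
servo_tool([
  {"translation": [0, 0, -0.15], "turn": 0},
  {"translation": [0, 0, -0.4], "turn": 0},
  {"translation": [0, 0, -0.7], "turn": 0},
  {"translation": [0, 0, -1], "turn": 0},
  {"translation": [0, 0, -1], "turn": 0},
])

```text
time: 9.08
tcp_pos: [0.4742, 0.004, 0.1784]
tool_rot: [0.002, 0.739, 0.673, 0.004]
contact_force: [1.7, -0.3, 0.1]
width: 0.646
grip_force: 0.0
```

Call:
servo_tool([
  {"translation": [0, 0, -0.3], "turn": 0},
  {"translation": [0, 0, -0.6], "turn": 0},
  {"translation": [0, 0, -0.8], "turn": 0},
  {"translation": [0, 0, -0.8], "turn": 0},
  {"translation": [0, 0, -0.8], "turn": 0},
])

```text
time: 9.5
tcp_pos: [0.4713, 0.0048, 0.2699]
tool_rot: [0.0, 0.739, 0.674, 0.002]
contact_force: [-0.2, 0.1, -0.4]
width: 0.651
grip_force: 0.0
```

Run:
```python
from h import *
st=bot.get_state();im=bot.capture("wrist")
b=cv2.cvtColor(im,cv2.COLOR_RGB2BGR);cv2.imwrite("pics/w4.png",b);np.save("st4.npy",st,allow_pickle=True)
cv2.imwrite("pics/w4v.png",cv2.convertScaleAbs(cv2.resize(b,(768,576)),alpha=1.5))
print(st["time"],st["tcp_pos"],st["tool_rot"],st["joint_positions"])
y=np.array([np.cos(np.radians(84.7)),np.sin(np.radians(84.7))]);x=np.array([y[1],-y[0]]);c=np.array([.4708,.0045])
for i in(-1,1):
  for j in(-1,1):print(i,j,proj("wrist",(*(c+i*.02*x+j*.08*y),.07),st)*1.5)
```

```text
9.5 [0.47131383 0.00475531 0.26994593] [2.71502738e-05 7.38748546e-01 6.73979187e-01 1.62469979e-03] [-0.9626846   0.11215474  0.90647784  2.02823336 -0.10444491  1.04384106
 -0.09845851]
-1 -1 [362.25276446 359.37572128]
-1 1 [358.92119327 145.28910708]
1 -1 [413.50350927 359.36361788]
1 1 [417.19339837 145.3740031 ]
```

View pics/w4v.png

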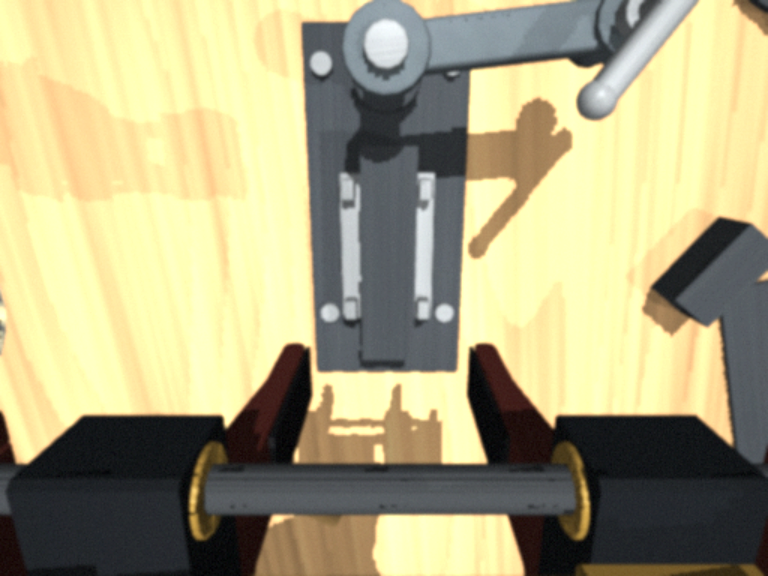

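The tube lies in the channel, with its near end at row 362 against 359 predicted and clear on both sides. The bar's ball is at (597,101). Next I move over the T-handle.

Call:
servo_tool([
  {"translation": [0.2, 0.18, 0], "turn": 0},
  {"translation": [0.4, 0.36, 0], "turn": 0},
  {"translation": [0.6, 0.54, 0], "turn": 0},
])

```text
time: 9.8
tcp_pos: [0.5417, 0.0708, 0.2672]
tool_rot: [-0.001, 0.739, 0.673, -0.001]
contact_force: [0.2, -0.1, 0.7]
width: 0.655
grip_force: 0.0
```

Call:
servo_tool([
  {"translation": [0.2, 0.18, 0], "turn": -0.15},
  {"translation": [0.4, 0.36, 0], "turn": -0.3},
  {"translation": [0.59, 0.53, 0], "turn": -0.45},
  {"translation": [0.59, 0.53, 0], "turn": -0.6},
  {"translation": [0.59, 0.53, 0], "turn": -0.75},
  {"translation": [0.59, 0.53, 0], "turn": -0.9},
  {"translation": [0.59, 0.53, 0], "turn": -1},
])

```text
time: 10.38
tcp_pos: [0.6108, 0.1342, 0.2662]
tool_rot: [-0.002, 0.422, 0.906, -0.002]
contact_force: [0.3, -0.5, -0.5]
width: 0.651
grip_force: 0.0
```

Call:
servo_tool([
  {"translation": [0, 0, 0], "turn": -0.15},
  {"translation": [0, 0, 0], "turn": -0.3},
  {"translation": [0, 0, 0], "turn": -0.45},
  {"translation": [0, 0, 0], "turn": -0.6},
  {"translation": [0, 0, 0], "turn": -0.75},
  {"translation": [0, 0, 0], "turn": -0.9},
  {"translation": [0, 0, 0], "turn": -1},
])

```text
time: 10.97
tcp_pos: [0.6107, 0.1342, 0.2663]
tool_rot: [-0.002, 0.043, 0.999, -0.001]
contact_force: [0.5, -0.4, -0.4]
width: 0.651
grip_force: 0.0
```

Call:
servo_tool([
  {"translation": [0, 0, 0], "turn": -0.15},
  {"translation": [0, 0, 0], "turn": -0.3},
  {"translation": [0, 0, 0], "turn": -0.45},
  {"translation": [0, 0, 0], "turn": -0.6},
  {"translation": [0, 0, 0], "turn": -0.75},
  {"translation": [0, 0, 0], "turn": -0.9},
  {"translation": [0, 0, 0], "turn": -1},
  {"translation": [0, 0, 0], "turn": -1},
])

```text
time: 11.63
tcp_pos: [0.6107, 0.1342, 0.2665]
tool_rot: [-0.002, -0.341, 0.94, 0.0]
contact_force: [-0.4, -0.1, -0.3]
width: 0.652
grip_force: 0.0
```

Run:
```python
from h import *
st=bot.get_state();im=bot.capture("wrist")
b=cv2.cvtColor(im,cv2.COLOR_RGB2BGR);np.save("st5.npy",st,allow_pickle=True)
cv2.imwrite("pics/w5v.png",cv2.convertScaleAbs(b,alpha=1.4))
q=st["tool_rot"];print(st["time"],st["tcp_pos"],np.degrees(2*np.arctan2(q[2],q[1])),st["joint_positions"])
for p in[(.6495,.1746,.18),(.5724,.092,.18)]:print(proj("wrist",p,st))
```

```text
11.6333 [0.61073473 0.13415894 0.26645432] 219.84416754227806 [-0.5272047   0.37816716  0.28162217  1.65919606 -0.11441466  1.1246927
  2.05164566]
[266.03619593 270.40669281]
[247.43626025 130.59244527]
```

View pics/w5v.png

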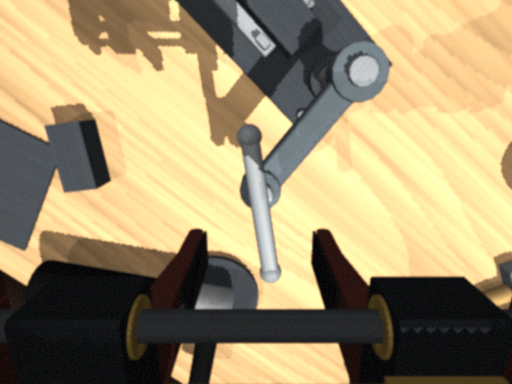

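The bar's ball ends are at (249,134) and (270,272), within about 2 mm of the prediction. It needs about 8° more CCW turn. Descending and gripping.

Call:
servo_tool([
  {"translation": [-0.01, 0.01, 0.15], "turn": -0.15},
  {"translation": [-0.01, 0.01, 0.3], "turn": -0.18},
  {"translation": [-0.01, 0.01, 0.5], "turn": -0.18},
  {"translation": [-0.01, 0.01, 0.65], "turn": -0.18},
  {"translation": [-0.01, 0.01, 0.76], "turn": -0.18},
  {"translation": [-0.01, 0.01, 0.76], "turn": -0.18},
])

```text
time: 12.18
tcp_pos: [0.6093, 0.1357, 0.1736]
tool_rot: [-0.004, -0.404, 0.915, 0.0]
contact_force: [-0.3, 0.5, -0.4]
width: 0.649
grip_force: 0.0
```

Call:
servo_tool([
  {"translation": [0, 0, 0], "turn": 0},
  {"translation": [0, 0, 0], "turn": 0},
  {"translation": [0, 0, 0], "turn": 0},
  {"translation": [0, 0, 0], "turn": 0},
  {"translation": [0, 0, 0], "turn": 0},
  {"translation": [0, 0, 0], "turn": 0},
  {"translation": [0, 0, 0], "turn": 0},
  {"translation": [0, 0, 0], "turn": 0},
  {"translation": [0, 0, 0], "turn": 0},
], grip=1, grip_force=30)

```text
time: 12.93
tcp_pos: [0.612, 0.1364, 0.1783]
tool_rot: [0.0, -0.405, 0.914, -0.0]
contact_force: [-0.2, -1.2, 2.0]
width: 0.158
grip_force: 30.0
```

Run:
```python
from h import *
st=bot.get_state()
q=st["tool_rot"];print(st["time"],st["tcp_pos"],np.degrees(2*np.arctan2(q[2],q[1])),st["joint_positions"],st["contact_force"],st["ft_torque"],st["width"]*88)
```

```text
12.9333 [0.61202018 0.13642263 0.17830554] 227.8271363279138 [-0.49403172  0.46245539  0.23576022  1.74524995 -0.1285938   0.94853708
  2.1984631 ] [-0.15434414 -1.20164413  1.99046618] [-0.04319143  0.13829675  0.21412494] 13.863266730309695
```

Call:
servo_tool([
  {"translation": [0.057, -0.05, 0], "turn": 0.089},
  {"translation": [0.117, -0.096, 0], "turn": 0.178},
  {"translation": [0.18, -0.137, 0], "turn": 0.267},
  {"translation": [0.246, -0.174, 0], "turn": 0.356},
  {"translation": [0.315, -0.207, 0], "turn": 0.444},
  {"translation": [0.385, -0.234, 0], "turn": 0.533},
  {"translation": [0.457, -0.257, 0], "turn": 0.622},
  {"translation": [0.533, -0.274, 0], "turn": 0.714},
])

```text
time: 13.6
tcp_pos: [0.5943, 0.0683, 0.1783]
tool_rot: [0.001, -0.135, 0.991, 0.001]
contact_force: [2.7, 3.6, -0.6]
width: 0.156
grip_force: 30.0
```

```bash
cat > s.py <<'E'
from h import *
st=bot.get_state();q=st["tool_rot"];p=st["tcp_pos"]
r=p[:2]-[.4826,.134]
print(st["time"],p,"xang",np.degrees(2*np.arctan2(q[2],q[1]))%360,"r",np.hypot(*r),"phi",np.degrees(np.arctan2(r[1],r[0])),"j",st["joint_positions"].round(2),"F",st["contact_force"].round(2),"T",st["ft_torque"].round(3))
E
python3 s.py
```

```text
13.6 [0.59429319 0.06825675 0.17833757] xang 195.5605098933198 r 0.12960533385950512 phi -30.48130888224879 j [-0.51  0.43  0.38  1.82 -0.2   0.92  1.8 ] F [ 2.69  3.57 -0.63] T [ 0.732 -0.508  0.133]
```

Call:
servo_tool([
  {"translation": [0.057, -0.05, 0], "turn": 0.089},
  {"translation": [0.117, -0.096, 0], "turn": 0.178},
  {"translation": [0.18, -0.137, 0], "turn": 0.267},
  {"translation": [0.246, -0.174, 0], "turn": 0.356},
  {"translation": [0.315, -0.207, 0], "turn": 0.444},
  {"translation": [0.385, -0.234, 0], "turn": 0.533},
  {"translation": [0.457, -0.257, 0], "turn": 0.622},
  {"translation": [0.533, -0.274, 0], "turn": 0.714},
])

```text
time: 14.27
tcp_pos: [0.5419, 0.0183, 0.1783]
tool_rot: [0.002, 0.145, 0.989, 0.001]
contact_force: [5.0, 1.1, -2.6]
width: 0.161
grip_force: 30.0
```

Call:
servo_tool([
  {"translation": [0.057, -0.05, 0], "turn": 0.089},
  {"translation": [0.117, -0.096, 0], "turn": 0.178},
  {"translation": [0.18, -0.137, 0], "turn": 0.267},
  {"translation": [0.246, -0.174, 0], "turn": 0.356},
  {"translation": [0.315, -0.207, 0], "turn": 0.444},
  {"translation": [0.385, -0.234, 0], "turn": 0.533},
  {"translation": [0.457, -0.257, 0], "turn": 0.622},
  {"translation": [0.533, -0.274, 0], "turn": 0.714},
  {"translation": [0.533, -0.274, 0], "turn": 0.714},
  {"translation": [0.533, -0.274, 0], "turn": 0.714},
])

```text
time: 15.1
tcp_pos: [0.47, 0.0042, 0.1782]
tool_rot: [0.0, 0.411, 0.911, 0.0]
contact_force: [-0.2, -2.0, 2.5]
width: 0.158
grip_force: 30.1
```

```bash
python3 s.py
```

```text
15.1 [0.47001346 0.00415391 0.17824839] xang 131.4149937990376 r 0.1304546973028673 phi -95.5366268000903 j [-0.73  0.25  0.69  2.13 -0.21  0.83  0.81] F [-0.23 -2.04  2.48] T [-0.498  0.056 -0.282]
```

Call:
servo_tool([
  {"translation": [0.011, -0.012, 0], "turn": 0},
  {"translation": [0.022, -0.025, 0], "turn": 0},
  {"translation": [0.022, -0.025, 0], "turn": 0},
])

```text
time: 15.35
tcp_pos: [0.4699, 0.0043, 0.1785]
tool_rot: [0.004, 0.411, 0.912, 0.001]
contact_force: [14.9, -3.1, -15.5]
width: 0.159
grip_force: 30.0
```

```bash
python3 s.py
```

```text
15.35 [0.46987198 0.00425222 0.17847474] xang 131.4497181517241 r 0.13037058067547735 phi -95.60268589217517 j [-0.74  0.24  0.69  2.13 -0.21  0.82  0.81] F [ 14.93  -3.12 -15.51] T [-0.57  -2.922 -0.196]
```

The arm is firmly at its stop: it gave 15 N and did not move. I'm backing off the push and tightening.

Call:
servo_tool([
  {"translation": [-0.022, 0.025, 0], "turn": 0},
  {"translation": [-0.022, 0.025, 0], "turn": 0.13},
  {"translation": [-0.022, 0.025, 0], "turn": 0.26},
  {"translation": [-0.022, 0.025, 0], "turn": 0.39},
  {"translation": [-0.022, 0.025, 0], "turn": 0.5},
  {"translation": [-0.022, 0.025, 0], "turn": 0.5},
])

```text
time: 15.85
tcp_pos: [0.4706, 0.0041, 0.1783]
tool_rot: [0.0, 0.582, 0.813, -0.0]
contact_force: [1.3, -3.9, 3.3]
width: 0.159
grip_force: 30.0
```

```bash
python3 s.py
```

```text
15.85 [0.47056328 0.00410731 0.17827741] xang 108.81157008853489 r 0.13044920076160976 phi -95.29428901904409 j [-0.8   0.27  0.78  2.13 -0.25  0.84  0.46] F [ 1.31 -3.86  3.29] T [-0.713 -0.241 -0.11 ]
```

Call:
servo_tool([
  {"translation": [0, 0, 0], "turn": 0.13},
  {"translation": [0, 0, 0], "turn": 0.26},
  {"translation": [0, 0, 0], "turn": 0.39},
  {"translation": [0, 0, 0], "turn": 0.5},
])

```text
time: 16.18
tcp_pos: [0.4704, 0.004, 0.1783]
tool_rot: [0.0, 0.729, 0.684, -0.0]
contact_force: [0.2, -3.1, 4.0]
width: 0.156
grip_force: 30.1
```

```bash
python3 s.py
```

```text
16.1833 [0.47037441 0.00404351 0.17829354] xang 86.36658768020362 r 0.13053027837847855 phi -95.37425318892949 j [-0.87  0.29  0.87  2.13 -0.29  0.84  0.11] F [ 0.24 -3.05  4.  ] T [-0.801 -0.073  0.341]
```

Call:
servo_tool([
  {"translation": [0, 0, 0], "turn": 0.13},
  {"translation": [0, 0, 0], "turn": 0.26},
  {"translation": [0, 0, 0], "turn": 0.39},
  {"translation": [0, 0, 0], "turn": 0.5},
])

```text
time: 16.52
tcp_pos: [0.4702, 0.0041, 0.1783]
tool_rot: [0.0, 0.849, 0.529, -0.0]
contact_force: [-0.2, -3.6, 4.7]
width: 0.157
grip_force: 30.1
```

```bash
python3 s.py
```

```text
16.5167 [0.47023705 0.00406479 0.17827544] xang 63.872752561335204 r 0.1305220323187654 phi -95.43516304433248 j [-0.95  0.32  0.98  2.13 -0.35  0.86 -0.22] F [-0.21 -3.61  4.75] T [-0.794  0.096  0.346]
```

Call:
servo_tool([
  {"translation": [0, 0, 0], "turn": 0.13},
  {"translation": [0, 0, 0], "turn": 0.26},
  {"translation": [0, 0, 0], "turn": 0.39},
  {"translation": [0, 0, 0], "turn": 0.5},
])

```text
time: 16.85
tcp_pos: [0.4701, 0.0042, 0.1783]
tool_rot: [0.0, 0.935, 0.353, -0.0]
contact_force: [0.0, -3.4, 5.4]
width: 0.157
grip_force: 30.1
```

```bash
python3 s.py
```

```text
16.85 [0.4700914  0.00416786 0.17828396] xang 41.38826103622318 r 0.13043331697186797 phi -95.50314366562412 j [-1.02  0.36  1.08  2.14 -0.42  0.87 -0.53] F [ 0.04 -3.42  5.44] T [-0.74   0.426  0.352]
```

Call:
servo_tool([
  {"translation": [0, 0, 0], "turn": 0.13},
  {"translation": [0, 0, 0], "turn": 0.26},
  {"translation": [0, 0, 0], "turn": 0.39},
  {"translation": [0, 0, 0], "turn": 0.5},
])

```text
time: 17.18
tcp_pos: [0.47, 0.0043, 0.1783]
tool_rot: [-0.0, 0.986, 0.164, -0.0]
contact_force: [-1.7, -1.7, 8.5]
width: 0.159
grip_force: 30.1
```

```bash
python3 s.py
```

```text
17.1833 [0.47002483 0.00430116 0.1783043 ] xang 18.897007530428375 r 0.13030703230094146 phi -95.5378979812574 j [-1.08  0.43  1.19  2.14 -0.51  0.9  -0.83] F [-1.7  -1.65  8.48] T [-0.565  0.56   0.407]
```

Call:
servo_tool([
  {"translation": [0, 0, 0], "turn": 0.13},
  {"translation": [0, 0, 0], "turn": 0.26},
  {"translation": [0, 0, 0], "turn": 0.39},
  {"translation": [0, 0, 0], "turn": 0.5},
])

```text
time: 17.52
tcp_pos: [0.47, 0.0045, 0.1783]
tool_rot: [-0.0, 1.0, -0.031, -0.0]
contact_force: [-2.7, -1.9, 10.2]
width: 0.156
grip_force: 30.1
```

```bash
python3 s.py
```

```text
17.5167 [0.46999642 0.00446018 0.17833769] xang 356.41455049849293 r 0.13015151198111807 phi -95.55710121082548 j [-1.12  0.51  1.29  2.14 -0.61  0.95 -1.11] F [-2.72 -1.93 10.23] T [-0.428  0.728  0.413]
```

Call:
servo_tool([
  {"translation": [0, 0, 0], "turn": 0.13},
  {"translation": [0, 0, 0], "turn": 0.26},
  {"translation": [0, 0, 0], "turn": 0.26},
  {"translation": [0, 0, 0], "turn": 0.26},
])

```text
time: 17.85
tcp_pos: [0.47, 0.0045, 0.1783]
tool_rot: [-0.0, 0.991, -0.131, -0.001]
contact_force: [-2.7, -0.2, 11.0]
width: 0.161
grip_force: 30.0
```

```bash
python3 s.py
```

```text
17.85 [0.47000176 0.00451687 0.17833885] xang 344.91502363406715 r 0.13009457055827814 phi -95.55717831753792 j [-1.14  0.55  1.34  2.14 -0.66  0.98 -1.26] F [-2.68 -0.22 10.96] T [-0.201  0.873  0.037]
```

Call:
servo_tool([
  {"translation": [0, 0, 0], "turn": 0.13},
  {"translation": [0, 0, 0], "turn": 0.24},
  {"translation": [0, 0, 0], "turn": 0.24},
  {"translation": [0, 0, 0], "turn": 0.24},
])

```text
time: 18.18
tcp_pos: [0.47, 0.0046, 0.1784]
tool_rot: [-0.0, 0.975, -0.224, -0.001]
contact_force: [-3.9, 0.1, 11.8]
width: 0.157
grip_force: 30.0
```

```bash
python3 s.py
```

```text
18.1833 [0.47001761 0.00458622 0.17836459] xang 334.13735834386915 r 0.13002400836352596 phi -95.55318738900246 j [-1.15  0.59  1.38  2.14 -0.7   1.   -1.4 ] F [-3.89  0.07 11.85] T [-0.077  0.808  0.118]
```

The moving torque is rising (0.346→0.41) but joint 3 is nearing its limit. I'll regrip half a turn back and continue.

Call:
servo_tool([
  {"translation": [0, 0, 0], "turn": 0},
  {"translation": [0, 0, 0], "turn": 0},
  {"translation": [0, 0, 0], "turn": 0},
  {"translation": [0, 0, 0], "turn": 0},
  {"translation": [0, 0, -0.15], "turn": 0},
  {"translation": [0, 0, -0.4], "turn": 0},
  {"translation": [0, 0, -0.4], "turn": 0},
], grip=0.35)

```text
time: 18.77
tcp_pos: [0.4721, 0.0036, 0.2294]
tool_rot: [-0.001, 0.974, -0.226, 0.002]
contact_force: [1.2, 0.6, 0.7]
width: 0.638
grip_force: 0.0
```

Call:
servo_tool([
  {"translation": [0, 0, 0], "turn": -0.15},
  {"translation": [0, 0, 0], "turn": -0.3},
  {"translation": [0, 0, 0], "turn": -0.45},
  {"translation": [0, 0, 0], "turn": -0.6},
  {"translation": [0, 0, 0], "turn": -0.75},
  {"translation": [0, 0, 0], "turn": -0.9},
  {"translation": [0, 0, 0], "turn": -1},
])

```text
time: 19.35
tcp_pos: [0.4696, 0.0048, 0.2257]
tool_rot: [-0.001, 0.986, 0.168, -0.0]
contact_force: [-0.3, 0.5, 0.4]
width: 0.65
grip_force: 0.0
```

Call:
servo_tool([
  {"translation": [0, 0, 0], "turn": -0.15},
  {"translation": [0, 0, 0], "turn": -0.3},
  {"translation": [0, 0, 0], "turn": -0.45},
  {"translation": [0, 0, 0], "turn": -0.6},
  {"translation": [0, 0, 0], "turn": -0.75},
  {"translation": [0, 0, 0], "turn": -0.9},
  {"translation": [0, 0, 0], "turn": -1},
])

```text
time: 19.93
tcp_pos: [0.4696, 0.0047, 0.2257]
tool_rot: [-0.0, 0.847, 0.532, -0.0]
contact_force: [0.6, -0.0, 0.2]
width: 0.651
grip_force: 0.0
```

Call:
servo_tool([
  {"translation": [0, 0, 0], "turn": -0.15},
  {"translation": [0, 0, 0], "turn": -0.3},
  {"translation": [0, 0, 0], "turn": -0.45},
  {"translation": [0, 0, 0], "turn": -0.6},
  {"translation": [0, 0, 0], "turn": -0.75},
  {"translation": [0, 0, 0], "turn": -0.9},
  {"translation": [0, 0, 0], "turn": -1},
])

```text
time: 20.52
tcp_pos: [0.4696, 0.0047, 0.2256]
tool_rot: [-0.0, 0.579, 0.816, 0.0]
contact_force: [-0.2, 1.1, -0.2]
width: 0.648
grip_force: 0.0
```

Call:
servo_tool([
  {"translation": [0, 0, 0], "turn": -0.15},
  {"translation": [0, 0, 0], "turn": -0.3},
  {"translation": [0, 0, 0], "turn": -0.45},
  {"translation": [0, 0, 0], "turn": -0.6},
  {"translation": [0, 0, 0], "turn": -0.75},
  {"translation": [0, 0, 0], "turn": -0.9},
  {"translation": [0, 0, 0], "turn": -1},
  {"translation": [0, 0, 0], "turn": -1},
  {"translation": [0, 0, 0], "turn": -1},
])

```text
time: 21.27
tcp_pos: [0.4697, 0.0046, 0.2257]
tool_rot: [-0.0, 0.227, 0.974, 0.0]
contact_force: [1.3, -0.2, 0.1]
width: 0.648
grip_force: 0.0
```

```bash
python3 s.py
python3 - <<'E'
from h import *
st=bot.get_state();im=bot.capture("wrist")
b=cv2.cvtColor(im,cv2.COLOR_RGB2BGR);cv2.imwrite("pics/w6v.png",cv2.convertScaleAbs(b,alpha=1.4))
print(proj("wrist",(.4705,.0045,.18),st))
# bright bar pixels around, print row-wise centre
g=cv2.cvtColor(b,cv2.COLOR_BGR2HSV)
for v in range(60,300,30):
    r=(g[v,:,1]<30)&(g[v,:,2]>95);print(v,np.flatnonzero(r)[[0,-1]] if r.any() else None,r.sum())
E
```

```text
21.2667 [0.46969105 0.00457525 0.22568994] xang 153.78599400501054 r 0.13006693322867255 phi -95.69589931764791 j [-0.77  0.17  0.71  2.08 -0.13  0.94  1.13] F [ 1.28 -0.25  0.09] T [-0.019  0.009 -0.039]
[259.58312269 227.03223095]
60 [ 0 27] 28
90 [ 0 28] 29
120 [  0 448] 42
150 [186 452] 100
180 [249 362] 30
210 [270 275] 6
240 None 0
270 None 0
```

Call:
servo_tool([
  {"translation": [0, 0, 0.15], "turn": 0},
  {"translation": [0, 0, 0.3], "turn": 0},
  {"translation": [0, 0, 0.4], "turn": 0},
  {"translation": [0, 0, 0.4], "turn": 0},
])

```text
time: 21.65
tcp_pos: [0.4683, 0.0046, 0.1759]
tool_rot: [-0.002, 0.226, 0.974, -0.001]
contact_force: [0.1, 0.6, 0.1]
width: 0.65
grip_force: 0.0
```

Call:
servo_tool([
  {"translation": [0, 0, 0], "turn": 0},
  {"translation": [0, 0, 0], "turn": 0},
  {"translation": [0, 0, 0], "turn": 0},
  {"translation": [0, 0, 0], "turn": 0},
  {"translation": [0, 0, 0], "turn": 0},
  {"translation": [0, 0, 0], "turn": 0},
  {"translation": [0, 0, 0], "turn": 0},
  {"translation": [0, 0, 0], "turn": 0},
  {"translation": [0, 0, 0], "turn": 0},
], grip=1)

```text
time: 22.4
tcp_pos: [0.4701, 0.0046, 0.1782]
tool_rot: [0.0, 0.225, 0.974, 0.0]
contact_force: [0.2, -0.2, 2.5]
width: 0.154
grip_force: 30.0
```

```bash
python3 s.py
```

```text
22.4 [0.47009002 0.00461476 0.17818553] xang 153.9400641660359 r 0.12998861541177892 phi -95.52263780320794 j [-0.73  0.25  0.69  2.13 -0.21  0.83  1.2 ] F [ 0.15 -0.24  2.53] T [0.061 0.171 0.173]
```

Call:
servo_tool([
  {"translation": [0, 0, 0], "turn": 0.12},
  {"translation": [0, 0, 0], "turn": 0.24},
  {"translation": [0, 0, 0], "turn": 0.36},
])

```text
time: 22.65
tcp_pos: [0.4701, 0.0047, 0.1782]
tool_rot: [0.0, 0.362, 0.932, 0.0]
contact_force: [0.0, -0.1, 3.0]
width: 0.156
grip_force: 30.2
```

```bash
python3 s.py
```

```text
22.65 [0.47013164 0.00472759 0.17821662] xang 137.5352637185566 r 0.12987230587651827 phi -95.50915368300656 j [-0.78  0.26  0.75  2.13 -0.24  0.84  0.94] F [ 0.05 -0.1   3.  ] T [0.05  0.119 0.561]
```

The moving torque has risen to 0.56 N m from a 0.35 baseline, which puts the clamp force at about 70–100 N. Releasing and retreating.

Call:
servo_tool([
  {"translation": [0, 0, 0.0], "turn": 0.36},
  {"translation": [0, 0, 0], "turn": 0.36},
  {"translation": [0, 0, 0], "turn": 0.36},
  {"translation": [0, 0, 0], "turn": 0.36},
  {"translation": [0, 0, 0], "turn": 0.36},
], grip=0.35)

```text
time: 23.07
tcp_pos: [0.4699, 0.0046, 0.1779]
tool_rot: [-0.0, 0.488, 0.873, -0.0]
contact_force: [0.1, 0.0, -0.1]
width: 0.498
grip_force: 0.0
```

That call carried a stray 16° turn while the fingers were opening, which adds at most about 14 N and stays within limits. Retreating, then a check.

Call:
servo_tool([
  {"translation": [0, 0, 0], "turn": 0},
  {"translation": [0, 0, 0], "turn": 0},
  {"translation": [0, 0, -0.15], "turn": 0},
  {"translation": [0, 0, -0.4], "turn": 0},
  {"translation": [0, 0, -0.7], "turn": 0},
  {"translation": [0, 0, -1], "turn": 0},
  {"translation": [0, 0, -1], "turn": 0},
  {"translation": [0, 0, -1], "turn": 0},
])

```text
time: 23.73
tcp_pos: [0.4711, 0.0048, 0.2996]
tool_rot: [0.001, 0.488, 0.873, 0.002]
contact_force: [-0.2, -0.3, -0.8]
width: 0.653
grip_force: 0.0
```

```bash
python3 s.py
python3 - <<'E'
from h import *
st=bot.get_state();im=bot.capture("wrist")
b=cv2.cvtColor(im,cv2.COLOR_RGB2BGR);cv2.imwrite("pics/w7v.png",cv2.convertScaleAbs(cv2.resize(b,(768,576)),alpha=1.5))
E
```

```text
23.7333 [0.47107414 0.00475475 0.29955613] xang 121.57243854612258 r 0.1297581571463828 phi -95.0960532313508 j [-0.97  0.06  0.89  1.99 -0.06  1.11  0.49] F [-0.21 -0.3  -0.8 ] T [-0.002  0.044 -0.023]
```

View pics/w7v.png

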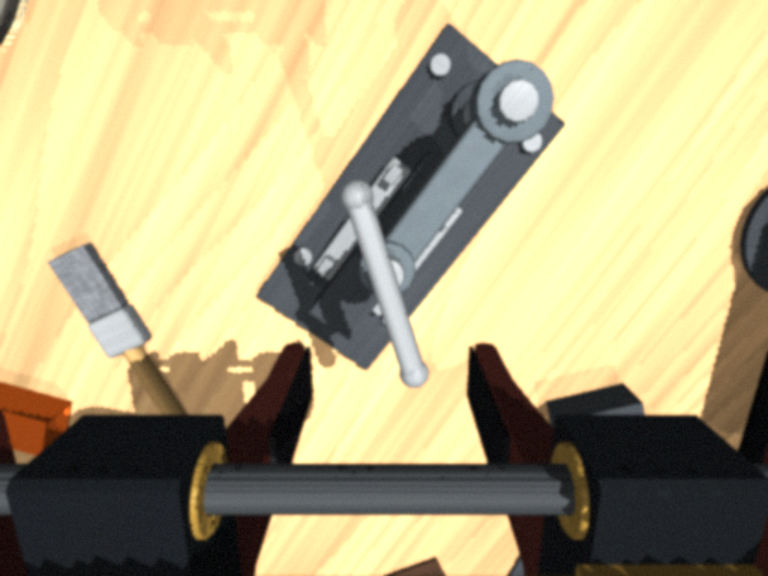

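The arm lies over the tube and the bar runs from (357,193) to (413,374), about 138°, so the stray turn did not carry it. Total turn is about 3.04 rad, at least 1 rad past touching. Signing off.

```bash
python3 -c "
from workcell import bot
print(bot.sign_off())"
```

```text
the job is handed in; nothing more can be done
None
```

The job is handed in: the tube lies centred in the channel, the clamp arm is at its stop, and the T-handle is tightened to an estimated 50–100 N and released. Pad force was inferred from handle torque and turn angle, and the sign-off returned no verdict.

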